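Find the heavy side of a rotor on the balancing stand

TASK

First give the bearings a short squirt of lubricant: press the sprung cap of the spray canister fully down and let it spring back up. Then take the rotor by its crank grip, turn it round to feel where its hidden heavy side is, and bring that heavy side straight down (within about 20 degrees). Finish still holding the crank grip there with the rotor at rest, and leave the other things on the bench where they are.

Things in the scene. Friction and masses are not known exactly. Their poses are not given: they have to be found in the camera images.
- stand: Fixed balancing stand: base plate 165 x 160 x 12 mm, two grey bearing pedestals up to 163 mm high. Shaft level along its x axis, 140 mm above the worktop. Origin on the worktop below the shaft; x points along the shaft away from the crank (away from the robot within 15 degrees), y to the left seen from the crank, z up. Plate x -20 to +145, y -80 to +80 mm; pedestals at x 20 and 115 mm.
- crank_centre (a point): Fixed point on the rotor's axis, 140 mm above the worktop, in front of the shaft end: centre of the vertical circle of radius 42 mm on which the middle of the crank grip moves. Axes as the stand's; the circle lies in its y-z plane.
- crank_grip (a point): Middle of the crank grip, a black sleeve 16 mm in diameter, 42 mm long, parallel to the shaft and standing out towards the robot. It turns freely on its pin, so it can be held firmly by fingers of constant direction while the crank goes round. The dark crank arm and its 20 mm wide hub begin 24 mm behind this point. 42 mm from the axis; turns with the rotor.
- rotor (a joint): Angle of rotor and crank in rad: 0 with the crank grip straight up, growing clockwise as seen from the crank end (robot's side), so that at +1.57 the grip is on the right (stand's -y). Three turns either way are allowed.
- drum_centre (a point): Centre of the steel drum, 96 mm across, 12 vanes, between the pedestals (fixed point on the axis). A slug of 0.5 to 0.6 kg hidden in it, 30 mm off axis, makes one side heavy (0.15 to 0.18 N m); where, relative to the crank, differs each time and cannot be seen. Bearing drag 0.2 N m (5 N at the grip): it stays where it is left, turns harder as the heavy side rises, easier as it sinks.
- spray_cap (a joint): Travel of the canister's cap in m: 0 up, 0.006 fully pressed; a spring pushes it back up (2 N at the top, 6 N fully down).
- cap_top (a point): Centre of the top face of the white spray cap, 20 mm in diameter, 141 mm above the worktop when up; moves with the cap. The cap sits on a fixed aluminium canister 49 mm in diameter on a round grey foot 84 mm across, left of the stand; a thin tube points from the cap to the bearings.
- milled_part_mid (a point): Bystander: aluminium part 34 x 52 x 22 mm lying right of the crank; middle of it.
- mini_beaker_mid (a point): Bystander: clear beaker 42 mm across, 46 mm high; middle of it.
- hdpe_bottle_mid (a point): Bystander: white round bottle 46 mm across, 104 mm high, right of the stand; middle of it.
Mind the look-alikes: they are no part of the job. Leave any red or yellow look-alike of the part that bears spray_cap alone.

How it is judged:
On the way, in this order (a step that is already met when the one before it is completed fails the run):
1. the spray cap is pressed fully down before the rotor has been turned (value of joint spray_cap above 0.0045 m and distance of crank_grip from where it was at the start of the episode below 0.01 m), for 0.1 s.
2. the spray cap is let go and springs back up (value of joint spray_cap below 0.001 m and distance of crank_grip from where it was at the start of the episode below 0.01 m), for 0.1 s.
At the end, for the whole second after the job is handed in: The rotor's hidden heavy side points straight down within 20 degrees, the rotor is at rest (under 0.05 rad/s) with the fingers still holding the crank grip (contact force over 1 N), and the spray cap is up (y of slug_c0 in the frame of stand between -0.0103 and 0.0103 m and height (world z) of slug_c0 below 0.13 m and contact force between the fingers and grip_sleeve above 1 N and velocity of joint rotor between -0.05 and 0.05 rad/s and value of joint spray_cap below 0.001 m); the arm keeps its last pose, push and grip.
It fails at once if a bystander is shifted more than 3 cm (distance of any of milled_part_mid, mini_beaker_mid, hdpe_bottle_mid from where it was at the start of the episode above 0.03 m).
It also fails if it takes over 72 s, if anything falls off the work surface, if the arm or the gripper's body presses on something with over 40 N, if the wrist force passes 120 N, or if a joint passes its speed limit or range.

ROBOT

A 7-joint arm with a two-finger parallel gripper is mounted at the origin on a cart in front of the work surface, level with it; the furniture and walls round the work are solid. World frame = base frame: x ahead of the robot, y to its left, z up, the work surface at z = 0. Lengths are in m, angles in rad, forces in N, time in s.
With the tool pointing down it reaches from about 0.4 to 0.85 m from the base axis. Payload 4.5 kg.
Tool frame: the origin (TCP) lies midway between the tips of the shut fingers; the grasp point (between the pads) lies 19 mm behind it; x points along the fingers, y is the direction in which the jaws open and shut, and the axes are right-handed (so a half turn about x gives the same grasp; the last joint's range is limited). The gripper opens to 88 mm and grips with 3 to 60 N. Pads are 18 mm wide; open, the fingers measure 123 mm over their backs; the gripper's body (75 mm by 187 mm) begins 45 mm behind the grasp point.
Start: joints at [-1.243, 0.689, -0.195, 1.565, 0.157, 0.902, -0.215], TCP at [0.181, 0.598, 0.239] pointing down, gripper open.
Joint ranges: [-3.01, 3.01], [-0.46, 2.08], [-1.47, 1.51], [0.13, 2.56], [-1, 4.14], [0.04, 2.09], [-2.66, 2.66]. Speed limits (rad/s): [2.57, 2.57, 3.14, 3.14, 3.14, 3.14, 3.14].

INTERFACE

Orientations are given as a unit quaternion [x, y, z, w].
In Python, from plant import r gives the robot as it stands.
- The arm moves only by the tool arm_command, never from a script. Its argument "plan" is a list of rows, each a list of 5 numbers: the finger opening in m, from 0 to 0.0881, then the shift along the tool's x, y, z in m, then the turn about the tool's x in rad. In form: [[grip, dx, dy, dz, roll], ...]. A call has 1 to 12 rows; each row shifts and turns the commanded pose from where the row before left it, along the tool's axes as they then stand; what a row does not reach is not made up. A row lasts 1/8 s, in which the tool goes at most 62.5 mm and 10.7 degrees, less where a joint would pass 70% of its speed; a pose out of reach is approached as far as the arm can. A call is refused whole if a number of a shift passes 0.0625 or a number of a turn 0.188, either way. A call with a gripper value outside its range is refused whole. The fingers move at their own pace and stop on an object; "force" is the grip in N (left out, the last holds). Time passes only in rows, so rows that do not move let the fingers close. It gives the time, the measured TCP pose, the force and the opening at its end, in the units of the state.
- r.get_state(): the state, without advancing time (a new reading comes with each control period).
- r.snapshot(name): name is "scene" or "top" or "wrist"; returns (picture, depth): 480x640x3 uint8, red, green, blue; 480x640 float32, m along the optical axis (not along the pixel's ray), 0 where there is no reading.
- r.calibration(name): a dict with "fx", "fy", "cx", "cy" (pixels), "eye" and "orientation" of the camera in the world; the wrist camera has in their place "mount" (4x4, takes a point from camera to tool coordinates, whose origin is the TCP and whose axes are the tool frame's). Camera axes: x right, y down, z forward; pixel columns grow to the right and rows downward; lengths in m; the calibration is good to about 2 mm. The wrist camera is an equidistant fisheye: a pixel r from the principal point sees the ray r / f radians off the axis. A picture is of the moment at which its call begins: read the wrist's pose just before it. calibration takes no time and is no camera call.
- r.finish_job(): hands the job in, once; it reports no verdict.
The state is a dict: "clock": time; "q": joint angles; "qd": joint speeds; "joint_torque": joint torques, N m; "tool_pos": TCP position; "eef_rot": TCP orientation; "contact_force": force on the tool from outside, world axes, zero at the start; "moment": the same for the moment, N m; "opening": opening from 0.0 (shut) to 1.0 (fully open).
Only numpy, scipy, OpenCV 4.12 (cv2) and the standard library are available. Lean on these libraries where they do the work, as an engineer would, in place of code of your own. Each camera call takes 0.05 s, during which the arm holds its last target.

## Working session

There is one attempt and no reset: what is moved stays moved. The work goes in short steps, Python scripts to look and compute and a tool call to move; the robot and the scene stay as the last step left them, time stands still between calls to the robot, and variables do not carry over. Pictures are saved under pics/ and viewed, and the job is handed in when it is done.

Besides the shell and the picture viewer there is one more tool, called by a JSON object that holds its "api" and its "payload", one argument or row to a line. arm_command: Moves the arm, as the interface text tells. Its arguments: {"type":"object","properties":{"plan":{"type":"array","items":{"type":"array","items":{"type":"number"}}},"force":{"type":"number"}},"required":["plan"]}

```bash
ls; mkdir -p pics; python3 - <<'E'
from plant import r
import cv2,numpy as np
np.set_printoptions(precision=4,suppress=True)
s=r.get_state()
for k,v in s.items(): print(k,v)
for n in ["scene","top","wrist"]:
    p,d=r.snapshot(n); cv2.imwrite(f"pics/{n}0.png",p[:,:,::-1]); np.save(f"pics/{n}0d.npy",d)
    print(n,r.calibration(n))
E
```

```text
pics
clock 0.0
q [-1.2432  0.69   -0.1945  1.5664  0.1573  0.9025 -0.2151]
qd [-0.0008  0.0015 -0.0009 -0.0003 -0.0002  0.0015 -0.0001]
joint_torque [  0.0004 -52.7568  -1.2667 -15.3425  -0.0526   0.0067   0.0002]
tool_pos [0.1809 0.5976 0.2379]
eef_rot [ 0.1028  0.6995 -0.1041  0.6994]
contact_force [ 0.3999 -0.3899  0.4094]
moment [-0.0157 -0.0313 -0.0286]
opening 0.9966988311227654
scene {'fx': 560.1582914868422, 'fy': 560.1582914868422, 'cx': 323.32744150790273, 'cy': 230.647889374361, 'eye': array([-0.1524, -0.6784,  0.9278]), 'orientation': array([ 0.8418, -0.3243,  0.1658, -0.3985])}
top {'fx': 560.6390148142742, 'fy': 560.6390148142742, 'cx': 314.1927925662782, 'cy': 240.95229027537874, 'eye': array([0.3619, 0.0439, 1.2113]), 'orientation': array([-0.6984,  0.712 , -0.0566,  0.0454])}
wrist {'fx': 371.64829954431775, 'fy': 371.64829954431775, 'cx': 318.44135074881285, 'cy': 236.77597147286727, 'mount': array([[ 0.001 , -0.3185,  0.9479, -0.1468],
       [ 1.    ,  0.0021, -0.0003,  0.0011],
       [-0.0019,  0.9479,  0.3185, -0.0827],
       [ 0.    ,  0.    ,  0.    ,  1.    ]])}
```

View pics/scene0.png

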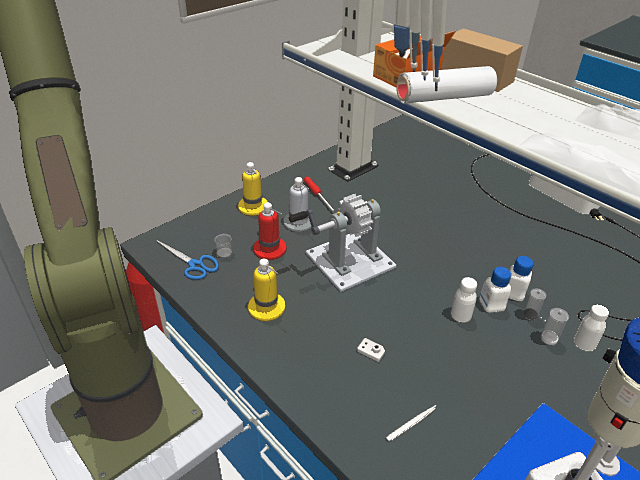

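View pics/top0.png

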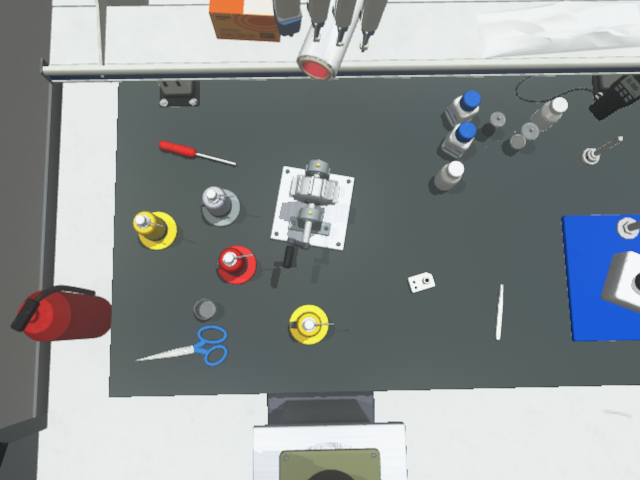

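View pics/wrist0.png

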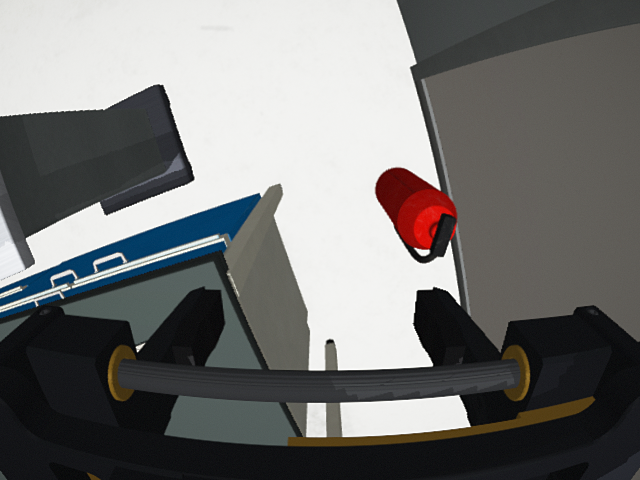

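```bash
python3 - <<'E'
import cv2,numpy as np
a=cv2.imread("pics/scene0.png")[140:300,220:420]; b=cv2.imread("pics/top0.png")[150:300,190:370]
cv2.imwrite("pics/sc_crop.png",cv2.resize(a,(800,640))[:600]); cv2.imwrite("pics/tp_crop.png",cv2.resize(b,(720,600),interpolation=cv2.INTER_CUBIC))
E
```

```text
(no output)
```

View pics/sc_crop.png

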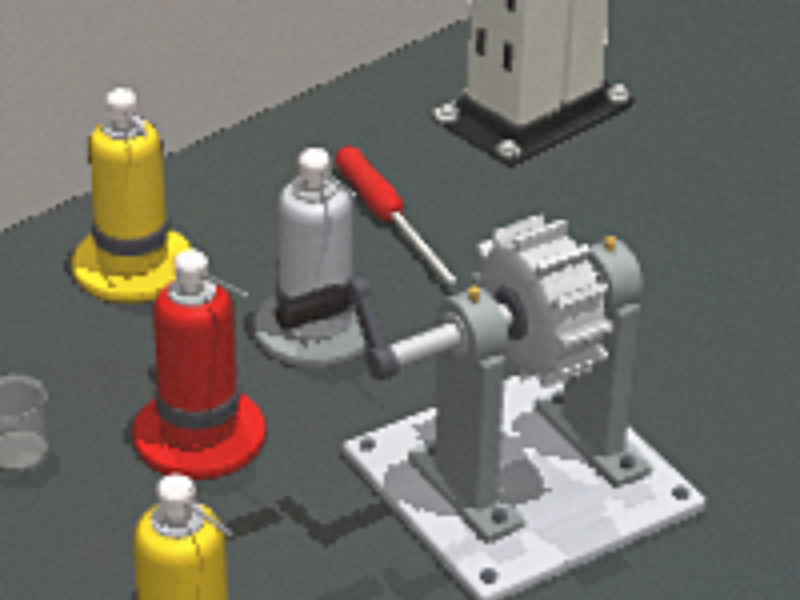

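View pics/tp_crop.png

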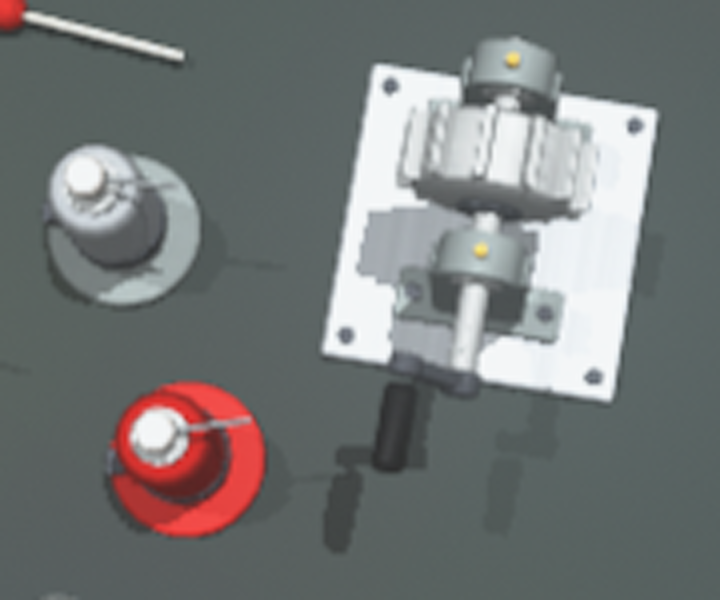

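```bash
cat > h.py <<'E'
import cv2,numpy as np
from scipy.spatial.transform import Rotation as R
np.set_printoptions(precision=4,suppress=True)
from plant import r
def ray(n,u,v,c=None):
    c=c or r.calibration(n); d=np.array([(u-c['cx'])/c['fx'],(v-c['cy'])/c['fy'],1.])
    d=R.from_quat(c['orientation']).apply(d); return np.array(c['eye']),d
def onz(n,u,v,z):
    e,d=ray(n,u,v); return e+d*(z-e[2])/d[2]
def tri(a,b):
    A=[];B=[]
    P=[ray('top',*a),ray('scene',*b)]
    M=np.zeros((3,3));w=np.zeros(3)
    for e,d in P:
        d=d/np.linalg.norm(d);Q=np.eye(3)-np.outer(d,d);M+=Q;w+=Q@e
    x=np.linalg.solve(M,w)
    return x,[np.linalg.norm(np.cross(x-e,d/np.linalg.norm(d))) for e,d in P]
def dep(n,u,v,D):
    c=r.calibration(n);e,d=ray(n,u,v);return e+d*D[int(v),int(u)]
E
python3 - <<'E'
from h import *
t=cv2.imread("pics/top0.png").astype(int);s=cv2.imread("pics/scene0.png").astype(int)
td=np.load("pics/top0d.npy");sd=np.load("pics/scene0d.npy")
def mask(im,box,f):
    u0,v0,u1,v1=box;m=np.zeros(im.shape[:2],bool);m[v0:v1,u0:u1]=f(im[v0:v1,u0:u1]);return m
dark=lambda p:p.max(2)<48
for n,im,box,D in [("top",t,(282,240,296,275),td),("scene",s,(286,205,312,226),sd)]:
    m=mask(im,box,dark); v,u=np.nonzero(m); 
    print(n,'grip',len(u),u.mean(),v.mean(),u.min(),u.max(),v.min(),v.max(),cv2.minAreaRect(np.c_[u,v].astype(np.float32)))
    for uu,vv in zip(u[::12],v[::12]): print(dep(n,uu,vv,D),end=' ')
    print()
white=lambda p:(p.min(2)>200)
for n,im,box,D in [("top",t,(203,184,224,206),td),("scene",s,(290,172,308,190),sd)]:
    m=mask(im,box,white); v,u=np.nonzero(m)
    print(n,'cap',len(u),u.mean(),v.mean(),u.min(),u.max(),v.min(),v.max())
print('cap',tri((210.8,194),(298.2,178.7)),dep('top',211,194,td),dep('scene',298,178,sd))
print('grip',tri((288.5,256.6),(298.7,215.9)))
# screws
print('yellow screws')
for n,im,box in [("top",t,(280,150,345,240)),("scene",s,(320,190,400,230))]:
    m=mask(im,box,lambda p:(p[:,:,2]-p[:,:,0]>60)).astype(np.uint8)
    k,_,st,ce=cv2.connectedComponentsWithStats(m); print(n,st[1:,4],ce[1:])
E
```

```text
<stdin>:9: RuntimeWarning: Mean of empty slice.
  ret = ret.dtype.type(ret / rcount)
Traceback (most recent call last):
ValueError: zero-size array to reduction operation minimum which has no identity
```

```bash
python3 - <<'E'
from h import *
t=cv2.imread("pics/top0.png").astype(int);s=cv2.imread("pics/scene0.png").astype(int)
td=np.load("pics/top0d.npy");sd=np.load("pics/scene0d.npy")
print(t[240:275:1,280:300].max(2))
print(s[205:226,284:316].max(2))
print(t[186:206,202:226].min(2)); print(s[172:192,288:310].min(2))
E
```

```text
[[123 144 156 168 183 203 196 123  98 111 118 119 115 107  97  99 130 143
  151 168]
 [ 89  91  94  91  90 105 109  93 102 115 122 119 113 104  94  85  95  98
  107 130]
 [101 102 101  97  88  88  88  84  88  99 109 108 105 100  90  83  94  94
   94  94]
 [101 102 102 101 102 102  99  90  82  82  80  84  82  83  77  78  89  91
   93  94]
 [100 101 101 101 101 102 102 100  96  94  88  88  82  69  66  68  73  77
   83  89]
 [101 101 101 101 101 101  96  81  80  82  85  84  82  70  71  71  66  65
   69  72]
 [101 101 101 101 101  97  78  57  57  59  62  62  62  66  77  76  73  71
   71  68]
 [101 101 101 101 100  91  62  56  59  60  60  58  56  59  71  76  76  77
   82  85]
 [101 101 101 101 101  89  55  56  60  63  62  60  57  57  66  76  76  76
   85  98]
 [100 100 100 101  98  82  53  57  60  64  64  61  57  58  69  75  76  77
   85 102]
 [100 100 100 101  96  75  52  57  61  63  63  59  56  58  70  76  76  82
   94 102]
 [101 101 101 100  93  65  53  57  62  65  61  57  55  60  72  76  76  84
  101 102]
 [100 100 101 101  90  56  54  58  64  65  62  57  54  61  75  75  76  85
  101 
[... 7851 characters left out ...]
4 148 128 132 115 133  33  43
   41  38  40  46]
 [ 84  90  79  75  91 156 143 130  89 139 146 143 134 204 159 130 191  58
   34  40  28  45]
 [ 87  82  80 114 219 143 129 105 105 140 147 139 109 128 211 220 112 122
   84  34  32  38]
 [ 87  76 107 213 211 157 135 123  98 106 104 107 119 202 204 204 160 168
  108 118  33  28]
 [ 85  85 135 221 202 140 148 225 202 202 201 188 116 211 182 130 230 225
  209 108 192  41]
 [ 82  90 153 216 222 200 113 121 154 172 181 172 103 111 135 234 234 231
  210 128  81  37]
 [ 85  93 141 200 219 223 220 214 162 109 120 165  97 135 231 238 229 227
  191 152  74  49]
 [ 85  94 132 161 194 221 228 229 231 231 227 242 237 134 239 236 218 198
  171 141  77  52]]
```

```bash
python3 - <<'E'
from h import *
t=cv2.imread("pics/top0.png").astype(int);s=cv2.imread("pics/scene0.png").astype(int)
td=np.load("pics/top0d.npy");sd=np.load("pics/scene0d.npy")
print('cap',tri((210.2,193.0),(298.3,179.)),dep('top',210,193,td),dep('scene',298,178,sd))
# grip: near end/far end face centres (top view silhouettes), scene
print('grip mid',tri((288.9,256.5),(298.7,215.7)))
print('grip near',tri((286.8,266.5),(290.3,219)), 'far',tri((290.5,247),(306.7,213)))
for u,v in [(290,250),(289,254),(288,258),(287,262)]: print('topdep',dep('top',u,v,td))
for n,im,box in [("top",t,(280,150,345,240)),("scene",s,(320,190,400,230))]:
    u0,v0,u1,v1=box; m=np.zeros(im.shape[:2],np.uint8); p=im[v0:v1,u0:u1]; m[v0:v1,u0:u1]=(p[:,:,2]-p[:,:,0]>50)
    k,_,st,ce=cv2.connectedComponentsWithStats(m); print(n,st[1:,4],ce[1:])
# plate corners in top (z=.012)
tl=(190+375/4,150+65/4);tr=(190+658/4,150+110/4);bl=(190+322/4,150+354/4);br=(190+613/4,150+401/4)
P=[onz('top',*p,0.012) for p in (tl,tr,bl,br)]
print(P); 
tl,tr,bl,br=P
print(np.linalg.norm(tl-tr),np.linalg.norm(tl-bl),'yaw from sides',np.degrees([np.arctan2(*(a-b)[[1,0]]) for a,b in((tl,bl),(tr,br))]),np.degrees([np.arctan2(*(a-b)[[1,0]])-np.pi/2 for a,b in((tl,tr),(bl,br))]))
E
```

```text
cap (array([0.6169, 0.2259, 0.1382]), [np.float64(0.0009924218964502331), np.float64(0.000992421896450321)]) [0.6144 0.2257 0.1455] [0.619  0.228  0.1394]
grip mid (array([0.4854, 0.0725, 0.1755]), [np.float64(0.0017377152982224354), np.float64(0.0017377152982225377)])
grip near (array([0.4663, 0.0773, 0.1734]), [np.float64(0.0008349274048521715), np.float64(0.0008349274048521848)]) far (array([0.504 , 0.0686, 0.1758]), [np.float64(0.002860508526731522), np.float64(0.002860508526731497)])
topdep [0.4955 0.0712 0.1805]
topdep [0.4878 0.0731 0.1828]
topdep [0.4806 0.0751 0.1816]
topdep [0.4732 0.077  0.1812]
top [9 9] [[317.8889 164.3333]
 [310.     212.    ]]
scene [3 9 8] [[320.     191.    ]
 [372.1111 200.2222]
 [338.25   212.625 ]]
[array([0.7036, 0.0868, 0.012 ]), array([ 0.6756, -0.0684,  0.012 ]), array([0.5432, 0.1174, 0.012 ]), array([ 0.5147, -0.0392,  0.012 ])]
0.15774478437428582 0.1633045615029562 yaw from sides [-10.8015 -10.3028] [-10.2313 -10.3069]
```

```bash
cat >> h.py <<'E'
def goto(p,zdir=None):
    s=r.get_state(); M=R.from_quat(s['eef_rot']).as_matrix(); d=np.array(p)-s['tool_pos']
    print('clk',s['clock'],'tcp',np.array(s['tool_pos']),'yaw(tool z)',np.degrees(np.arctan2(M[1,2],M[0,2])),'y',M[:,1],'x',M[:,0],'F',np.array(s['contact_force']),'op',s['opening'])
    print('tool shift',M.T@d,'len',np.linalg.norm(d))
E
python3 - <<'E'
from h import *
goto([.617,.226,.20])
print(np.array(onz('top',310,212,.165)),np.array(onz('top',317.9,164.3,.165)),tri((310,212),(338.25,212.6)),tri((317.9,164.3),(372.1,200.2)))
E
```

```text
clk 0.15 tcp [0.1809 0.5978 0.2381] yaw(tool z) -16.8254250693583 y [ 0.2895  0.9572 -0.0013] x [-0.0003 -0.0013 -1.    ] F [-0.8869 -0.4045  0.2247] op 0.9975949593999577
tool shift [ 0.0385 -0.2296  0.5251] len 0.5743494578882496
[0.5696 0.0326 0.165 ] [0.6628 0.0156 0.165 ] (array([0.5701, 0.0322, 0.1651]), [np.float64(0.0006177685490687482), np.float64(0.000617768549068789)]) (array([0.6634, 0.0152, 0.1646]), [np.float64(0.0006468233465359691), np.float64(0.0006468233465362365)])
```

{"api": "arm_command", "payload": {
  "plan": [
    [0,0.003,-0.019,0.044,0],
    [0,0.003,-0.019,0.044,0],
    [0,0.003,-0.019,0.044,0],
    [0,0.003,-0.019,0.044,0],
    [0,0.003,-0.019,0.044,0],
    [0,0.003,-0.019,0.044,0],
    [0,0.003,-0.019,0.044,0],
    [0,0.003,-0.019,0.044,0],
    [0,0.003,-0.019,0.044,0],
    [0,0.003,-0.019,0.044,0],
    [0,0.003,-0.019,0.044,0],
    [0,0.003,-0.019,0.044,-0.113]
  ],
  "force": 20
}}

```text
clock: 1.65
tool_pos: [0.6212, 0.2261, 0.2024]
eef_rot: [0.063, 0.704, -0.063, 0.704]
contact_force: [0.4, 1.0, 0.3]
opening: 0.006
```

```bash
python3 - <<'E'
from h import *
goto([.617,.226,.17])
p,d=r.snapshot('wrist'); cv2.imwrite('pics/w1.png',p[:,:,::-1]);np.save('pics/w1d.npy',d)
p,d=r.snapshot('top'); cv2.imwrite('pics/t1.png',cv2.resize(p[130:330,150:390,::-1],(720,600)))
E
```

```text
clk 1.65 tcp [0.6212 0.2261 0.2024] yaw(tool z) -10.185646519942324 y [ 0.1768  0.9842 -0.0003] x [-0.0004 -0.0002 -1.    ] F [0.3944 0.9883 0.2918] op 0.006221964372692022
tool shift [ 0.0324 -0.0008 -0.0041] len 0.03262846749877764
```

View pics/w1.png

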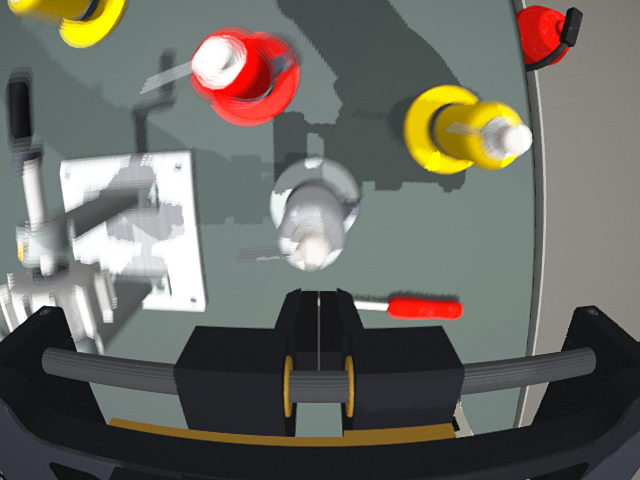

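```bash
cat >> h.py <<'E'
def wray(u,v,s=None):
    s=s or r.get_state(); c=r.calibration('wrist'); a=np.array([u-c['cx'],v-c['cy']]); rr=np.hypot(*a); th=rr/c['fx']
    d=np.r_[np.sin(th)*a/max(rr,1e-9),np.cos(th)]
    M=np.array(c['mount']); T=R.from_quat(s['eef_rot']).as_matrix()
    return T@M[:3,3]+s['tool_pos'], T@(M[:3,:3]@d)
def wz(u,v,z):
    e,d=wray(u,v); return e+d*(z-e[2])/d[2]
E
python3 - <<'E'
from h import *
p,d=r.snapshot('wrist'); cv2.imwrite('pics/w2.png',cv2.resize(p[200:300,250:400,::-1],(750,500)))
print(wz(312,252,.141), d[245:260,312])
goto([.617,.226,.17])
E
```

```text
[0.6186 0.2208 0.141 ] [0.2201 0.2203 0.2206 0.2212 0.2213 0.2202 0.2227 0.2508 0.2531 0.2534
 0.2588 0.3733 0.375  0.3736 0.3747]
clk 1.8 tcp [0.6223 0.2231 0.2017] yaw(tool z) -10.725404830156895 y [ 0.1861  0.9825 -0.0021] x [ 0.0001 -0.0021 -1.    ] F [ 0.2431  0.2994 -0.4492] op 0.0056110613449703774
tool shift [ 0.0317  0.0019 -0.0058] len 0.032266890829922595
```

View pics/w2.png

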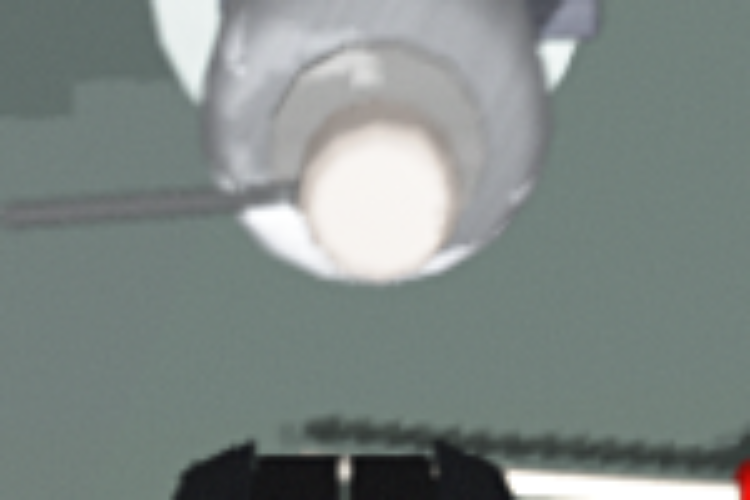

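```bash
python3 - <<'E'
from h import *
p,d=r.snapshot('wrist')
q=wz(325.2,241,.141); print(q,d[241,325]); goto([q[0],q[1],.145])
E
```

```text
[0.6114 0.2328 0.141 ] 0.21974035
clk 1.85 tcp [0.6205 0.226  0.202 ] yaw(tool z) -10.529025862044437 y [ 0.1827  0.9832 -0.0004] x [-0.0012 -0.0002 -1.    ] F [-0.3644  0.9248  0.8861] op 0.009273874938039961
tool shift [ 0.057   0.005  -0.0102] len 0.058123353703068675
```

{"api": "arm_command", "payload": {
  "plan": [
    [0,0.02,0.001,-0.007,0],
    [0,0.02,0,0,0],
    [0,0.012,0,0,0],
    [0,0,0,0,0]
  ]
}}

```text
clock: 2.35
tool_pos: [0.6125, 0.2301, 0.15]
eef_rot: [0.063, 0.705, -0.064, 0.704]
contact_force: [0.3, -0.8, 0.0]
opening: 0.004
```

```bash
python3 - <<'E'
from h import *
p,d=r.snapshot('wrist'); cv2.imwrite('pics/w3.png',cv2.resize(p[200:350,230:430,::-1],(800,600)))
goto([.614,.228,.134])
E
```

```text
clk 2.4 tcp [0.6132 0.2301 0.1508] yaw(tool z) -10.307184617858177 y [0.1789 0.9839 0.0002] x [-0.0003  0.0003 -1.    ] F [-0.2999  0.0907  0.3648] op 0.0055657672182189005
tool shift [ 0.0168 -0.002   0.0012] len 0.016989908107827422
```

View pics/w3.png

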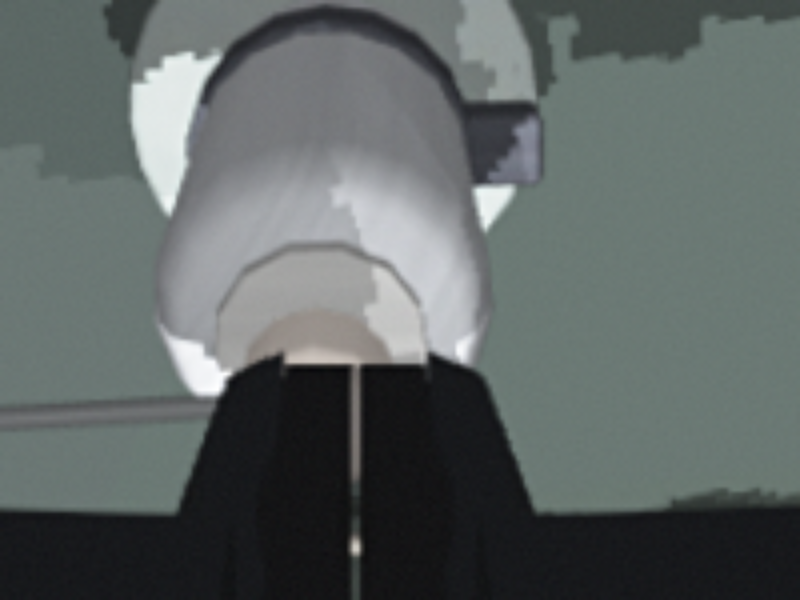

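{"api": "arm_command", "payload": {
  "plan": [
    [0,0.006,-0.003,0,0],
    [0,0.006,0,0,0],
    [0,0.004,0,0,0],
    [0,0.001,0,0,0],
    [0,0,0,0,0]
  ]
}}

```text
clock: 3.02
tool_pos: [0.6136, 0.226, 0.1354]
eef_rot: [0.064, 0.704, -0.064, 0.705]
contact_force: [-2.7, -2.4, 11.1]
opening: 0.008
```

```bash
python3 - <<'E'
from h import *
p,d=r.snapshot('wrist'); cv2.imwrite('pics/w4.png',cv2.resize(p[200:350,230:430,::-1],(800,600)))
p,d=r.snapshot('scene'); cv2.imwrite('pics/s4.png',cv2.resize(p[130:250,230:390,::-1],(800,600)))
for i in range(2): 
  r.snapshot('top');goto([.614,.228,.134])
E
```

```text
clk 3.175 tcp [0.6136 0.226  0.1354] yaw(tool z) -10.392748499557474 y [ 0.1804  0.9836 -0.    ] x [ 0.0015 -0.0003 -1.    ] F [-1.7339 -2.3134 10.5759] op 0.007637651236527579
tool shift [0.0014 0.002  0.    ] len 0.002454277362772156
clk 3.225 tcp [0.6136 0.226  0.1354] yaw(tool z) -10.396631333304352 y [ 0.1805  0.9836 -0.0001] x [ 0.0015 -0.0003 -1.    ] F [-2.468  -2.4484 11.9737] op 0.0008596864841168756
tool shift [0.0014 0.002  0.    ] len 0.0024905088318656543
```

View pics/w4.png

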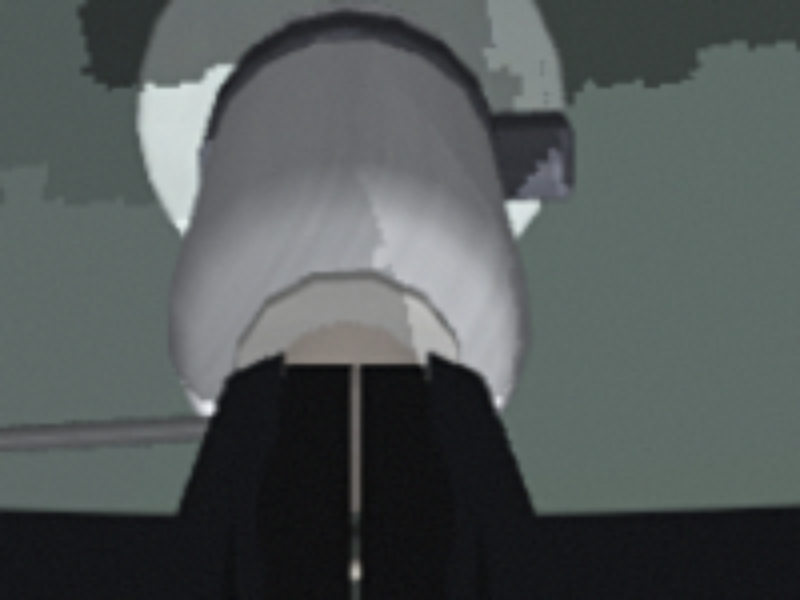

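View pics/s4.png

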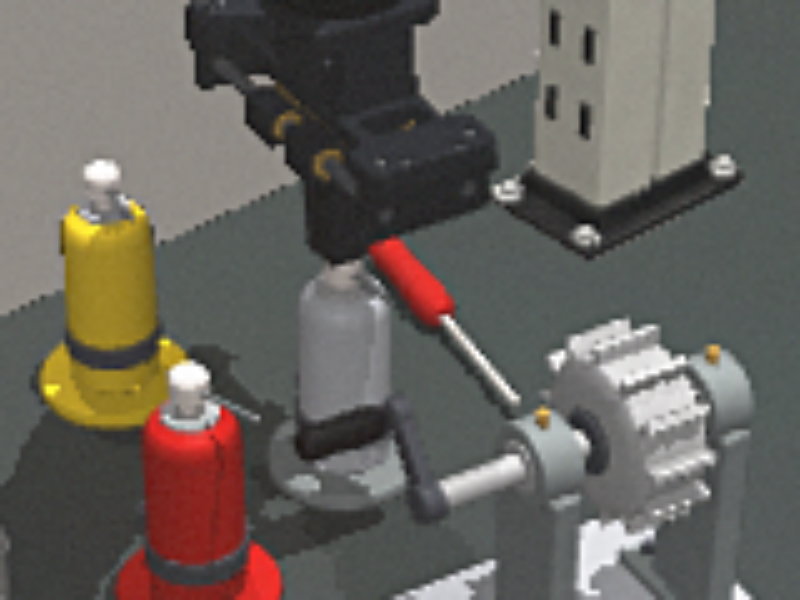

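{"api": "arm_command", "payload": {
  "plan": [
    [0,-0.01,0,0,0],
    [0,-0.015,0,0,0],
    [0,-0.025,0,0,0],
    [0,-0.03,0,0,0],
    [0.05,-0.02,-0.029,-0.018,0],
    [0.05,0,-0.029,-0.018,0],
    [0.05,0,-0.029,-0.018,0],
    [0.05,0,-0.029,-0.018,0],
    [0.05,0,-0.029,-0.018,0],
    [0.05,0,-0.029,-0.018,0],
    [0.05,0,0,0,0],
    [0.05,0,0,0,0]
  ]
}}

```text
clock: 4.72
tool_pos: [0.4765, 0.0756, 0.2342]
eef_rot: [0.064, 0.704, -0.063, 0.705]
contact_force: [1.0, -0.7, 0.4]
opening: 0.565
```

```bash
python3 - <<'E'
from h import *
s=r.get_state()
p,d=r.snapshot('wrist'); cv2.imwrite('pics/w5.png',p[:,:,::-1]);np.save('pics/w5d.npy',d)
goto([.4765,.0741,.166])
p,d=r.snapshot('scene'); cv2.imwrite('pics/s5.png',cv2.resize(p[130:250,230:390,::-1],(800,600)))
E
```

```text
clk 4.775 tcp [0.4766 0.0759 0.2341] yaw(tool z) -10.299972279914929 y [0.1788 0.9839 0.0017] x [ 0.0017  0.0014 -1.    ] F [-0.2254  0.5439 -0.0449] op 0.5680081803679733
tool shift [ 0.0681 -0.0019  0.0001] len 0.06812140801052614
```

View pics/w5.png

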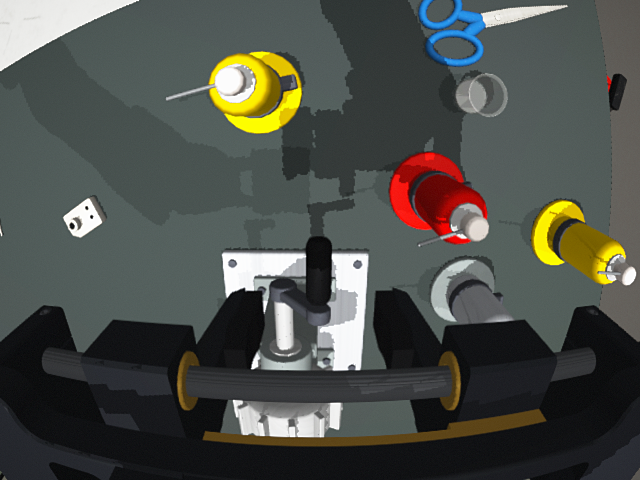

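View pics/s5.png

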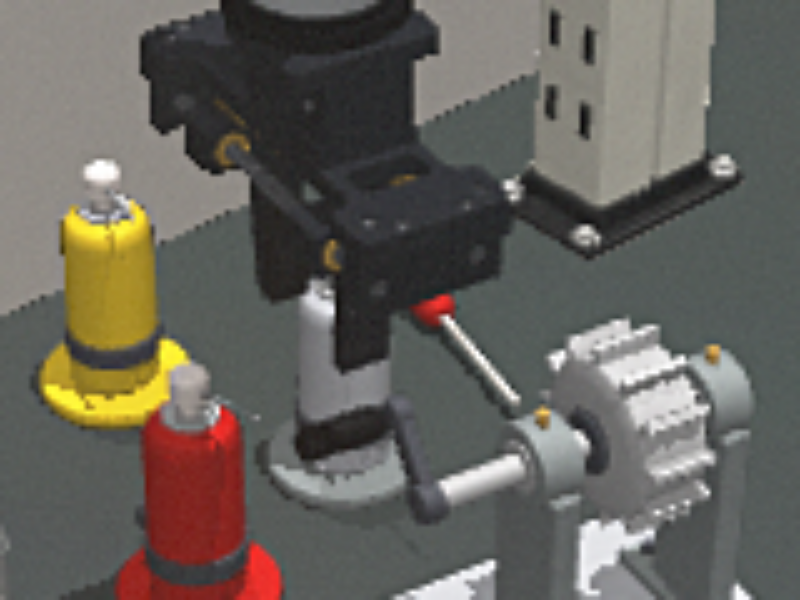

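```bash
python3 - <<'E'
from h import *
d=np.load('pics/w5d.npy')
o=np.array([.5504,.0358,.0]);a=np.radians(-10.3);X=np.array([np.cos(a),np.sin(a),0]);Y=np.array([-np.sin(a),np.cos(a),0])
for u,v in [(319,240),(319.5,272),(320,303)]:
    q=wz(u,v,.177); print(q,(q-o)@X,(q-o)@Y, d[int(v),int(u)])
    e,dd=wray(u,v); c=r.calibration('wrist'); th=np.hypot(u-c['cx'],v-c['cy'])/c['fx']; print('depthpt',e+dd*d[int(v),int(u)]/np.cos(th))
q=wz(282,290,.145);print('hub',q,(q-o)@X,(q-o)@Y)
E
```

```text
[0.4649 0.0795 0.177 ] -0.09196197888927131 0.02771347192388973 0.21717
depthpt [0.4654 0.0794 0.1755]
[0.4849 0.0762 0.177 ] -0.07165589823674524 0.02806639410262719 0.21605098
depthpt [0.4825 0.0766 0.1825]
[0.5059 0.0728 0.177 ] -0.05043721713871023 0.02844640060172611 0.22400531
depthpt [0.5035 0.0732 0.1813]
hub [0.5082 0.0451 0.145 ] -0.043179427608339614 0.00160924912095979
```

{"api": "arm_command", "payload": {
  "plan": [
    [0.05,0.025,0,0,0],
    [0.05,0.025,0,0,0],
    [0.05,0.02,0,0,0],
    [0.05,0,0,0,0],
    [0.01,0,0,0,0],
    [0.01,0,0,0,0],
    [0.01,0,0,0,0],
    [0.01,0,0,0,0]
  ],
  "force": 40
}}

```text
clock: 5.82
tool_pos: [0.476, 0.0757, 0.1641]
eef_rot: [0.064, 0.704, -0.063, 0.705]
contact_force: [0.6, 1.1, 0.1]
opening: 0.168
```

```bash
python3 - <<'E'
from h import *
p,d=r.snapshot('wrist'); cv2.imwrite('pics/w6.png',p[180:400,180:480,::-1])
p,d=r.snapshot('scene'); cv2.imwrite('pics/s6.png',cv2.resize(p[130:250,230:390,::-1],(800,600)))
goto([.4811,.0484,.130])
E
```

```text
clk 5.925 tcp [0.476  0.0756 0.1641] yaw(tool z) -10.325299419954346 y [0.1792 0.9838 0.0016] x [ 0.0013  0.0014 -1.    ] F [1.3011 2.7612 1.124 ] op 0.16487647606581032
tool shift [ 0.034  -0.0259  0.0098] len 0.04385791430672131
```

View pics/w6.png

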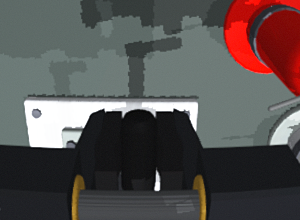

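View pics/s6.png

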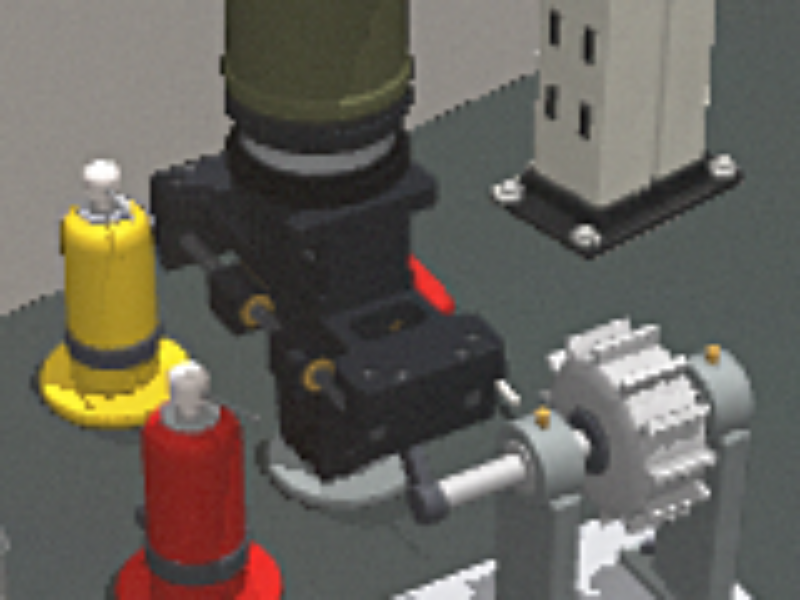

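```bash
cat > rows.py <<'E'
import sys,numpy as np
a,b,st=map(float,sys.argv[1:4])
n=int(round(abs(b-a)/st)); th=np.radians(np.linspace(a,b,n+1))
x=np.round(-42*np.cos(th),1); y=np.round(-42*np.sin(th),1)
print('[' + ', '.join(f"[0.01, {dx/1000:.4f}, {dy/1000:.4f}, 0, 0]" for dx,dy in zip(np.diff(x),np.diff(y)))+']')
E
for a in -38 -18 2 22 42 62 82 102; do python3 rows.py $a $((a+20)) 5; done
```

```text
[[0.01, -0.0021, -0.0030, 0, 0], [0.01, -0.0019, -0.0032, 0, 0], [0.01, -0.0016, -0.0033, 0, 0], [0.01, -0.0012, -0.0034, 0, 0]]
[[0.01, -0.0010, -0.0036, 0, 0], [0.01, -0.0007, -0.0036, 0, 0], [0.01, -0.0003, -0.0036, 0, 0], [0.01, -0.0001, -0.0037, 0, 0]]
[[0.01, 0.0003, -0.0036, 0, 0], [0.01, 0.0006, -0.0036, 0, 0], [0.01, 0.0009, -0.0036, 0, 0], [0.01, 0.0013, -0.0034, 0, 0]]
[[0.01, 0.0015, -0.0034, 0, 0], [0.01, 0.0018, -0.0032, 0, 0], [0.01, 0.0021, -0.0030, 0, 0], [0.01, 0.0023, -0.0028, 0, 0]]
[[0.01, 0.0026, -0.0026, 0, 0], [0.01, 0.0027, -0.0024, 0, 0], [0.01, 0.0030, -0.0021, 0, 0], [0.01, 0.0032, -0.0019, 0, 0]]
[[0.01, 0.0033, -0.0016, 0, 0], [0.01, 0.0034, -0.0012, 0, 0], [0.01, 0.0036, -0.0010, 0, 0], [0.01, 0.0036, -0.0007, 0, 0]]
[[0.01, 0.0036, -0.0003, 0, 0], [0.01, 0.0037, -0.0001, 0, 0], [0.01, 0.0036, 0.0003, 0, 0], [0.01, 0.0036, 0.0006, 0, 0]]
[[0.01, 0.0036, 0.0009, 0, 0], [0.01, 0.0034, 0.0013, 0, 0], [0.01, 0.0034, 0.0015, 0, 0], [0.01, 0.0032, 0.0018, 0, 0]]
```

{"api": "arm_command", "payload": {
  "plan": [
    [0.01,-0.0021,-0.003,0,0],
    [0.01,-0.0019,-0.0032,0,0],
    [0.01,-0.0016,-0.0033,0,0],
    [0.01,-0.0012,-0.0034,0,0]
  ]
}}

```text
clock: 6.42
tool_pos: [0.474, 0.0647, 0.1705]
eef_rot: [0.065, 0.704, -0.061, 0.705]
contact_force: [1.4, 7.7, -3.8]
opening: 0.169
```

```bash
cat > rec.py <<'E'
from h import *
import json,sys
o=np.array([.5504,.0358,.0]);a=np.radians(-10.3);X=np.array([np.cos(a),np.sin(a),0]);Y=np.array([-np.sin(a),np.cos(a),0])
D=sys.argv[1]
N=int(sys.argv[2]) if len(sys.argv)>2 else 2
for i in range(N):
    if i: r.snapshot('top')
    s=r.get_state(); p=np.array(s['tool_pos']); f=np.array(s['contact_force'])
    rec=dict(t=s['clock'],y=(p-o)@Y,z=p[2],x=(p-o)@X,fy=f@Y,fz=f[2],fx=f@X,op=s['opening'],dir=D,i=i)
    th=np.arctan2(-rec['y'],rec['z']-.131); ft=rec['fy']*(-np.cos(th))+rec['fz']*(-np.sin(th)); fr=rec['fy']*(-np.sin(th))+rec['fz']*np.cos(th)
    print('t%.2f th %.1f  Ft(on tool along +th) %.2f Frad %.2f fx %.2f  y %.1f z %.1f rad %.1f x %.1f op %.3f'%(rec['t'],np.degrees(th),ft,fr,rec['fx'],rec['y']*1e3,rec['z']*1e3,np.hypot(rec['y'],rec['z']-.131)*1e3,rec['x']*1e3,rec['op']))
    open('log.jsonl','a').write(json.dumps({k:(float(v) if k!='dir' else v) for k,v in rec.items()})+'\n')
E
python3 rec.py + 3
```

```text
t6.42 th -20.6  Ft(on tool along +th) -8.71 Frad -0.80 fx 0.02  y 14.8 z 170.5 rad 42.2 x -80.3 op 0.169
t6.47 th -19.6  Ft(on tool along +th) -4.80 Frad 0.08 fx -0.87  y 14.1 z 170.6 rad 42.0 x -80.4 op 0.167
t6.53 th -19.6  Ft(on tool along +th) -5.68 Frad 0.43 fx -0.49  y 14.1 z 170.6 rad 42.0 x -80.4 op 0.168
```

{"api": "arm_command", "payload": {
  "plan": [
    [0.01,-0.001,-0.0036,0,0],
    [0.01,-0.0007,-0.0036,0,0],
    [0.01,-0.0003,-0.0036,0,0],
    [0.01,-0.0001,-0.0037,0,0]
  ]
}}

```text
clock: 7.02
tool_pos: [0.4715, 0.0511, 0.1729]
eef_rot: [0.064, 0.704, -0.061, 0.705]
contact_force: [-0.7, 8.1, -0.5]
opening: 0.169
```

```bash
python3 rec.py + 2
```

```text
t7.03 th -1.3  Ft(on tool along +th) -7.86 Frad -0.33 fx -2.18  y 1.0 z 172.9 rad 41.9 x -80.4 op 0.169
t7.08 th 0.0  Ft(on tool along +th) -5.36 Frad -0.13 fx -1.20  y -0.0 z 172.9 rad 41.9 x -80.4 op 0.166
```

{"api": "arm_command", "payload": {
  "plan": [
    [0.01,0.0003,-0.0036,0,0],
    [0.01,0.0006,-0.0036,0,0],
    [0.01,0.0009,-0.0036,0,0],
    [0.01,0.0013,-0.0034,0,0]
  ]
}}

```text
clock: 7.58
tool_pos: [0.4687, 0.0363, 0.1702]
eef_rot: [0.064, 0.704, -0.062, 0.705]
contact_force: [-1.3, 6.4, 5.9]
opening: 0.168
```

```bash
python3 rec.py + 2
```

```text
t7.58 th 19.8  Ft(on tool along +th) -7.69 Frad 3.45 fx -2.45  y -14.1 z 170.2 rad 41.6 x -80.4 op 0.168
t7.62 th 21.2  Ft(on tool along +th) -4.38 Frad -0.13 fx -0.82  y -15.1 z 169.9 rad 41.8 x -80.5 op 0.168
```

{"api": "arm_command", "payload": {
  "plan": [
    [0.01,0.0015,-0.0034,0,0],
    [0.01,0.0018,-0.0032,0,0],
    [0.01,0.0021,-0.003,0,0],
    [0.01,0.0023,-0.0028,0,0]
  ]
}}

```text
clock: 8.12
tool_pos: [0.4662, 0.0229, 0.1623]
eef_rot: [0.064, 0.704, -0.063, 0.705]
contact_force: [-0.4, 5.0, 3.2]
opening: 0.164
```

```bash
python3 rec.py + 2
```

```text
t8.12 th 41.5  Ft(on tool along +th) -5.79 Frad -0.84 fx -1.29  y -27.7 z 162.3 rad 41.8 x -80.5 op 0.164
t8.18 th 42.6  Ft(on tool along +th) -1.87 Frad -3.19 fx 1.22  y -28.4 z 161.9 rad 41.9 x -80.6 op 0.165
```

{"api": "arm_command", "payload": {
  "plan": [
    [0.01,0.0026,-0.0026,0,0],
    [0.01,0.0027,-0.0024,0,0],
    [0.01,0.003,-0.0021,0,0],
    [0.01,0.0032,-0.0019,0,0]
  ]
}}

```text
clock: 8.68
tool_pos: [0.4644, 0.0136, 0.1503]
eef_rot: [0.064, 0.704, -0.063, 0.704]
contact_force: [-0.2, 5.1, 2.7]
opening: 0.168
```

```bash
python3 rec.py + 2
```

```text
t8.68 th 62.5  Ft(on tool along +th) -4.64 Frad -3.17 fx -1.10  y -37.2 z 150.3 rad 41.9 x -80.6 op 0.168
t8.72 th 63.2  Ft(on tool along +th) -0.18 Frad -6.56 fx 0.31  y -37.6 z 150.0 rad 42.1 x -80.6 op 0.169
```

{"api": "arm_command", "payload": {
  "plan": [
    [0.01,0.0033,-0.0016,0,0],
    [0.01,0.0034,-0.0012,0,0],
    [0.01,0.0036,-0.001,0,0],
    [0.01,0.0036,-0.0007,0,0]
  ]
}}

```text
clock: 9.22
tool_pos: [0.4636, 0.0092, 0.1364]
eef_rot: [0.064, 0.704, -0.063, 0.704]
contact_force: [-0.9, 5.0, 2.9]
opening: 0.165
```

```bash
python3 rec.py + 2
```

```text
t9.22 th 82.6  Ft(on tool along +th) -3.46 Frad -4.36 fx -1.74  y -41.7 z 136.4 rad 42.0 x -80.7 op 0.165
t9.28 th 83.1  Ft(on tool along +th) 0.85 Frad -6.19 fx -0.84  y -41.8 z 136.0 rad 42.1 x -80.6 op 0.169
```

{"api": "arm_command", "payload": {
  "plan": [
    [0.01,0.0036,-0.0003,0,0],
    [0.01,0.0037,-0.0001,0,0],
    [0.01,0.0036,0.0003,0,0],
    [0.01,0.0036,0.0006,0,0]
  ]
}}

```text
clock: 9.78
tool_pos: [0.4637, 0.0097, 0.122]
eef_rot: [0.064, 0.704, -0.063, 0.704]
contact_force: [-0.4, 4.9, 3.6]
opening: 0.168
```

```bash
python3 rec.py + 2
```

```text
t9.78 th 102.4  Ft(on tool along +th) -2.48 Frad -5.38 fx -1.31  y -41.2 z 122.0 rad 42.2 x -80.6 op 0.168
t9.82 th 102.9  Ft(on tool along +th) 2.26 Frad -4.13 fx -0.18  y -41.0 z 121.6 rad 42.1 x -80.6 op 0.164
```

{"api": "arm_command", "payload": {
  "plan": [
    [0.01,0.0036,0.0009,0,0],
    [0.01,0.0034,0.0013,0,0],
    [0.01,0.0034,0.0015,0,0],
    [0.01,0.0032,0.0018,0,0]
  ]
}}

```text
clock: 10.32
tool_pos: [0.4647, 0.015, 0.1085]
eef_rot: [0.064, 0.704, -0.063, 0.704]
contact_force: [-0.8, 4.9, 4.9]
opening: 0.165
```

```bash
python3 rec.py + 2;  for a in 122 102 82 62 42 22 2 -18 -38 -58 -78 -98; do echo $a; python3 rows.py $a $((a-20)) 5; done
```

```text
t10.32 th 122.2  Ft(on tool along +th) -1.70 Frad -6.54 fx -1.70  y -35.8 z 108.5 rad 42.3 x -80.6 op 0.165
t10.38 th 122.9  Ft(on tool along +th) 2.39 Frad -4.83 fx -1.09  y -35.4 z 108.1 rad 42.1 x -80.6 op 0.167
122
[[0.01, -0.0032, -0.0018, 0, 0], [0.01, -0.0034, -0.0015, 0, 0], [0.01, -0.0034, -0.0013, 0, 0], [0.01, -0.0036, -0.0009, 0, 0]]
102
[[0.01, -0.0036, -0.0006, 0, 0], [0.01, -0.0036, -0.0003, 0, 0], [0.01, -0.0037, 0.0001, 0, 0], [0.01, -0.0036, 0.0003, 0, 0]]
82
[[0.01, -0.0036, 0.0007, 0, 0], [0.01, -0.0036, 0.0010, 0, 0], [0.01, -0.0034, 0.0012, 0, 0], [0.01, -0.0033, 0.0016, 0, 0]]
62
[[0.01, -0.0032, 0.0019, 0, 0], [0.01, -0.0030, 0.0021, 0, 0], [0.01, -0.0027, 0.0024, 0, 0], [0.01, -0.0026, 0.0026, 0, 0]]
42
[[0.01, -0.0023, 0.0028, 0, 0], [0.01, -0.0021, 0.0030, 0, 0], [0.01, -0.0018, 0.0032, 0, 0], [0.01, -0.0015, 0.0034, 0, 0]]
22
[[0.01, -0.0013, 0.0034, 0, 0], [0.01, -0.0009, 0.0036, 0, 0], [0.01, -0.0006, 0.0036, 0, 0], [0.01, -0.0003, 0.0036, 0, 0]]
2
[[0.01, 0.0001, 0.0037, 0, 0], [0.01, 0.0003, 0.0036, 0, 0], [0.01, 0.0007, 0.0036, 0, 0], [0.01, 0.0010, 0.0036, 0, 0]]
-18
[[0.01, 0.0012, 0.0034, 0, 0], [0.01, 0.0016, 0.0033, 0, 0], [0.01, 0.0019, 0.0032, 0, 0], [0.01, 0.0021, 0.0030, 0, 0]]
-38
[[0.01, 0.0024, 0.0027, 0, 0], [0.01, 0.0026, 0.0026, 0, 0], [0.01, 0.0028, 0.0023, 0, 0], [0.01, 0.0030, 0.0021, 0, 0]]
-58
[[0.01, 0.0032, 0.0018, 0, 0], [0.01, 0.0034, 0.0015, 0, 0], [0.01, 0.0034, 0.0013, 0, 0], [0.01, 0.0036, 0.0009, 0, 0]]
-78
[[0.01, 0.0036, 0.0006, 0, 0], [0.01, 0.0036, 0.0003, 0, 0], [0.01, 0.0037, -0.0001, 0, 0], [0.01, 0.0036, -0.0003, 0, 0]]
-98
[[0.01, 0.0036, -0.0007, 0, 0], [0.01, 0.0036, -0.0010, 0, 0], [0.01, 0.0034, -0.0012, 0, 0], [0.01, 0.0033, -0.0016, 0, 0]]
```

{"api": "arm_command", "payload": {
  "plan": [
    [0.01,-0.0032,-0.0018,0,0],
    [0.01,-0.0034,-0.0015,0,0],
    [0.01,-0.0034,-0.0013,0,0],
    [0.01,-0.0036,-0.0009,0,0]
  ]
}}

```text
clock: 10.88
tool_pos: [0.4638, 0.01, 0.1214]
eef_rot: [0.064, 0.704, -0.063, 0.704]
contact_force: [1.1, 6.2, -6.7]
opening: 0.171
```

```bash
python3 rec.py - 2
```

```text
t10.88 th 103.2  Ft(on tool along +th) 7.96 Frad -4.61 fx 0.02  y -40.9 z 121.4 rad 42.0 x -80.6 op 0.171
t10.93 th 102.6  Ft(on tool along +th) 1.97 Frad -5.55 fx -1.59  y -41.1 z 121.8 rad 42.1 x -80.6 op 0.167
```

{"api": "arm_command", "payload": {
  "plan": [
    [0.01,-0.0036,-0.0006,0,0],
    [0.01,-0.0036,-0.0003,0,0],
    [0.01,-0.0037,0.0001,0,0],
    [0.01,-0.0036,0.0003,0,0]
  ]
}}

```text
clock: 11.42
tool_pos: [0.4635, 0.0091, 0.1358]
eef_rot: [0.064, 0.704, -0.063, 0.704]
contact_force: [2.2, 6.2, -7.5]
opening: 0.161
```

```bash
python3 rec.py - 2
```

```text
t11.43 th 83.4  Ft(on tool along +th) 6.75 Frad -7.29 fx 1.09  y -41.8 z 135.8 rad 42.1 x -80.7 op 0.161
t11.47 th 82.9  Ft(on tool along +th) 1.68 Frad -5.65 fx -1.04  y -41.8 z 136.2 rad 42.1 x -80.6 op 0.165
```

{"api": "arm_command", "payload": {
  "plan": [
    [0.01,-0.0036,0.0007,0,0],
    [0.01,-0.0036,0.001,0,0],
    [0.01,-0.0034,0.0012,0,0],
    [0.01,-0.0033,0.0016,0,0]
  ]
}}

```text
clock: 11.98
tool_pos: [0.4643, 0.013, 0.1499]
eef_rot: [0.064, 0.704, -0.064, 0.704]
contact_force: [1.5, 5.3, -8.2]
opening: 0.168
```

```bash
python3 rec.py - 2
```

```text
t11.97 th 63.4  Ft(on tool along +th) 4.85 Frad -8.56 fx 0.51  y -37.8 z 149.9 rad 42.3 x -80.7 op 0.168
t12.03 th 62.7  Ft(on tool along +th) 0.88 Frad -7.56 fx -1.58  y -37.5 z 150.3 rad 42.2 x -80.6 op 0.169
```

{"api": "arm_command", "payload": {
  "plan": [
    [0.01,-0.0032,0.0019,0,0],
    [0.01,-0.003,0.0021,0,0],
    [0.01,-0.0027,0.0024,0,0],
    [0.01,-0.0026,0.0026,0,0]
  ]
}}

```text
clock: 12.52
tool_pos: [0.4659, 0.0215, 0.1618]
eef_rot: [0.064, 0.704, -0.064, 0.704]
contact_force: [4.2, 3.3, -11.6]
opening: 0.167
```

```bash
python3 rec.py - 2
```

```text
t12.53 th 43.5  Ft(on tool along +th) 5.01 Frad -11.17 fx 3.56  y -29.2 z 161.8 rad 42.5 x -80.6 op 0.167
t12.57 th 42.5  Ft(on tool along +th) -0.73 Frad -8.18 fx 1.54  y -28.6 z 162.2 rad 42.3 x -80.6 op 0.170
```

{"api": "arm_command", "payload": {
  "plan": [
    [0.01,-0.0023,0.0028,0,0],
    [0.01,-0.0021,0.003,0,0],
    [0.01,-0.0018,0.0032,0,0],
    [0.01,-0.0015,0.0034,0,0]
  ]
}}

```text
clock: 13.08
tool_pos: [0.468, 0.0331, 0.1696]
eef_rot: [0.064, 0.704, -0.065, 0.704]
contact_force: [1.4, -1.0, -9.2]
opening: 0.163
```

```bash
python3 rec.py - 2
```

```text
t13.07 th 24.2  Ft(on tool along +th) 4.47 Frad -8.10 fx 1.58  y -17.4 z 169.6 rad 42.4 x -80.6 op 0.163
t13.12 th 23.1  Ft(on tool along +th) -0.71 Frad -5.61 fx 1.85  y -16.6 z 169.9 rad 42.2 x -80.6 op 0.169
```

{"api": "arm_command", "payload": {
  "plan": [
    [0.01,-0.0013,0.0034,0,0],
    [0.01,-0.0009,0.0036,0,0],
    [0.01,-0.0006,0.0036,0,0],
    [0.01,-0.0003,0.0036,0,0]
  ]
}}

```text
clock: 13.62
tool_pos: [0.4707, 0.0475, 0.1729]
eef_rot: [0.064, 0.704, -0.064, 0.704]
contact_force: [1.8, -2.6, -0.5]
opening: 0.166
```

```bash
python3 rec.py - 2
```

```text
t13.62 th 3.7  Ft(on tool along +th) 2.27 Frad -0.37 fx 2.20  y -2.7 z 172.9 rad 42.0 x -80.5 op 0.166
t13.68 th 2.3  Ft(on tool along +th) -1.25 Frad -1.57 fx 1.18  y -1.7 z 173.0 rad 42.0 x -80.5 op 0.164
```

{"api": "arm_command", "payload": {
  "plan": [
    [0.01,0.0001,0.0037,0,0],
    [0.01,0.0003,0.0036,0,0],
    [0.01,0.0007,0.0036,0,0],
    [0.01,0.001,0.0036,0,0]
  ]
}}

```text
clock: 14.18
tool_pos: [0.4736, 0.0629, 0.1707]
eef_rot: [0.064, 0.704, -0.063, 0.705]
contact_force: [0.8, -1.1, 3.8]
opening: 0.167
```

```bash
python3 rec.py - 2
```

```text
t14.18 th -18.0  Ft(on tool along +th) 2.05 Frad 3.35 fx 1.00  y 12.9 z 170.7 rad 41.8 x -80.4 op 0.167
t14.22 th -19.2  Ft(on tool along +th) -1.66 Frad 1.47 fx 1.06  y 13.8 z 170.6 rad 41.9 x -80.4 op 0.163
```

{"api": "arm_command", "payload": {
  "plan": [
    [0.01,0.0012,0.0034,0,0],
    [0.01,0.0016,0.0033,0,0],
    [0.01,0.0019,0.0032,0,0],
    [0.01,0.0021,0.003,0,0]
  ]
}}

```text
clock: 14.72
tool_pos: [0.476, 0.0756, 0.1638]
eef_rot: [0.064, 0.704, -0.063, 0.705]
contact_force: [1.9, 2.5, 5.1]
opening: 0.166
```

```bash
python3 rec.py - 2
```

```text
t14.72 th -38.3  Ft(on tool along +th) 0.95 Frad 5.77 fx 1.44  y 25.9 z 163.8 rad 41.8 x -80.3 op 0.166
t14.78 th -39.2  Ft(on tool along +th) -2.45 Frad 2.77 fx 2.29  y 26.5 z 163.5 rad 42.0 x -80.3 op 0.165
```

{"api": "arm_command", "payload": {
  "plan": [
    [0.01,0.0024,0.0027,0,0],
    [0.01,0.0026,0.0026,0,0],
    [0.01,0.0028,0.0023,0,0],
    [0.01,0.003,0.0021,0,0]
  ]
}}

```text
clock: 15.28
tool_pos: [0.4778, 0.0852, 0.1529]
eef_rot: [0.064, 0.704, -0.063, 0.705]
contact_force: [2.0, 3.6, 5.2]
opening: 0.165
```

```bash
python3 rec.py - 2
```

```text
t15.28 th -58.4  Ft(on tool along +th) 2.38 Frad 6.06 fx 1.33  y 35.6 z 152.9 rad 41.8 x -80.3 op 0.165
t15.32 th -59.1  Ft(on tool along +th) -2.66 Frad 4.47 fx 1.31  y 35.9 z 152.5 rad 41.9 x -80.3 op 0.167
```

{"api": "arm_command", "payload": {
  "plan": [
    [0.01,0.0032,0.0018,0,0],
    [0.01,0.0034,0.0015,0,0],
    [0.01,0.0034,0.0013,0,0],
    [0.01,0.0036,0.0009,0,0]
  ]
}}

```text
clock: 15.82
tool_pos: [0.4788, 0.0906, 0.1391]
eef_rot: [0.064, 0.704, -0.063, 0.705]
contact_force: [2.1, 5.0, 3.6]
opening: 0.166
```

```bash
python3 rec.py - 2
```

```text
t15.82 th -78.8  Ft(on tool along +th) 2.55 Frad 5.86 fx 1.19  y 41.1 z 139.1 rad 41.9 x -80.2 op 0.166
t15.88 th -79.4  Ft(on tool along +th) -1.67 Frad 6.40 fx 1.65  y 41.2 z 138.7 rad 41.9 x -80.3 op 0.166
```

{"api": "arm_command", "payload": {
  "plan": [
    [0.01,0.0036,0.0006,0,0],
    [0.01,0.0036,0.0003,0,0],
    [0.01,0.0037,-0.0001,0,0],
    [0.01,0.0036,-0.0003,0,0]
  ]
}}

```text
clock: 16.38
tool_pos: [0.4789, 0.091, 0.1246]
eef_rot: [0.064, 0.704, -0.063, 0.705]
contact_force: [2.8, 4.9, 3.1]
opening: 0.165
```

```bash
python3 rec.py - 2; cat > fit.py <<'E'
import json,numpy as np
from scipy.optimize import least_squares
L=[json.loads(l) for l in open('log.jsonl')]; L=[l for l in L if l['i']==0]
th=np.array([np.arctan2(-l['y'],l['z']-.131) for l in L]); th=np.unwrap(th)
ft=np.array([-l['fy']*np.cos(t)-l['fz']*np.sin(t) for l,t in zip(L,th)])
d=np.array([1 if l['dir']=='+' else -1 for l in L])
# force on tool: -D*dir + A*sin(heavy angle)
for nm,m in (('all',d!=0),('+',d>0),('-',d<0)):
    c=np.c_[-d,np.cos(th),np.sin(th)][m]; s,res,_,_=np.linalg.lstsq(c,ft[m],rcond=None)
    cov=np.linalg.inv(c.T@c)*res/max(1,m.sum()-3)
    # A sin(th-t0), t0 heavy-up angle : heavy angle hm=th-t0, torque +A sin
    A=np.hypot(s[1],s[2]); t0=np.degrees(np.arctan2(-s[1],s[2])); print(nm,'D',s[0],'A',A,'heavy up at',t0,'down at',t0-180,'sd deg',np.degrees(np.sqrt(cov[1,1])/A),'rms',np.sqrt(res/m.sum()))
E
python3 fit.py; python3 rows.py -98 -118 5;python3 rows.py -118 -138 5
```

```text
t16.38 th -98.8  Ft(on tool along +th) 3.91 Frad 4.80 fx 1.85  y 41.5 z 124.6 rad 42.0 x -80.2 op 0.165
t16.43 th -99.4  Ft(on tool along +th) -2.03 Frad 5.78 fx 3.12  y 41.4 z 124.1 rad 41.9 x -80.3 op 0.166
all D 5.210698927252789 A 3.5183897391149213 heavy up at 54.057140619168024 down at -125.94285938083198 sd deg 2.6668832664036235 rms [0.42866296]
+ D 5.06448058858097 A 3.6678417296909167 heavy up at 56.422398505582 down at -123.57760149441799 sd deg 3.981662352280519 rms [0.20626134]
- D 5.199565798407415 A 3.415595645345277 heavy up at 54.09526761047242 down at -125.90473238952758 sd deg 7.37854069485274 rms [0.5232194]
[[0.01, 0.0036, -0.0007, 0, 0], [0.01, 0.0036, -0.0010, 0, 0], [0.01, 0.0034, -0.0012, 0, 0], [0.01, 0.0033, -0.0016, 0, 0]]
[[0.01, 0.0032, -0.0019, 0, 0], [0.01, 0.0030, -0.0021, 0, 0], [0.01, 0.0027, -0.0024, 0, 0], [0.01, 0.0026, -0.0026, 0, 0]]
```

{"api": "arm_command", "payload": {
  "plan": [
    [0.01,0.0036,-0.0007,0,0],
    [0.01,0.0036,-0.001,0,0],
    [0.01,0.0034,-0.0012,0,0],
    [0.01,0.0033,-0.0016,0,0]
  ]
}}

```text
clock: 16.92
tool_pos: [0.478, 0.0864, 0.1106]
eef_rot: [0.064, 0.704, -0.063, 0.705]
contact_force: [2.3, 4.6, 3.3]
opening: 0.166
```

```bash
python3 rec.py - 2
```

```text
t16.93 th -118.9  Ft(on tool along +th) 5.31 Frad 2.72 fx 1.43  y 36.9 z 110.6 rad 42.1 x -80.3 op 0.166
t16.98 th -119.7  Ft(on tool along +th) -0.09 Frad 4.69 fx 3.29  y 36.4 z 110.2 rad 41.9 x -80.3 op 0.162
```

{"api": "arm_command", "payload": {
  "plan": [
    [0.01,0.0032,-0.0019,0,0],
    [0.01,0.003,-0.0021,0,0],
    [0.01,0.0027,-0.0024,0,0],
    [0.01,0.0026,-0.0026,0,0]
  ]
}}

```text
clock: 17.48
tool_pos: [0.4763, 0.0775, 0.0992]
eef_rot: [0.064, 0.704, -0.063, 0.705]
contact_force: [3.2, 5.0, 3.3]
opening: 0.166
```

```bash
python3 rec.py - 2
```

```text
t17.48 th -138.8  Ft(on tool along +th) 6.28 Frad 1.08 fx 2.23  y 27.8 z 99.2 rad 42.2 x -80.3 op 0.166
t17.52 th -139.8  Ft(on tool along +th) 1.67 Frad 4.07 fx 3.01  y 27.1 z 98.9 rad 42.0 x -80.4 op 0.169
```

{"api": "arm_command", "payload": {
  "plan": [
    [0.01,-0.0026,0.0026,0,0],
    [0.01,-0.0027,0.0024,0,0],
    [0.01,-0.003,0.0021,0,0],
    [0.01,-0.0032,0.0019,0,0]
  ]
}}

```text
clock: 18.02
tool_pos: [0.4778, 0.0857, 0.1101]
eef_rot: [0.064, 0.704, -0.064, 0.704]
contact_force: [5.4, 4.1, -8.1]
opening: 0.164
```

```bash
python3 rec.py + 2
```

```text
t18.02 th -120.0  Ft(on tool along +th) -4.52 Frad 8.36 fx 4.57  y 36.1 z 110.1 rad 41.7 x -80.3 op 0.164
t18.07 th -119.3  Ft(on tool along +th) -1.63 Frad 5.42 fx 2.80  y 36.6 z 110.5 rad 41.9 x -80.3 op 0.166
```

{"api": "arm_command", "payload": {
  "plan": [
    [0.01,-0.0033,0.0016,0,0],
    [0.01,-0.0034,0.0012,0,0],
    [0.01,-0.0036,0.001,0,0],
    [0.01,-0.0036,0.0007,0,0]
  ]
}}

```text
clock: 18.58
tool_pos: [0.4788, 0.0908, 0.1242]
eef_rot: [0.064, 0.704, -0.063, 0.704]
contact_force: [4.7, 4.5, -7.9]
opening: 0.169
```

```bash
python3 rec.py + 2; python3 fit.py; python3 rows.py -98 -126 5
```

```text
t18.57 th -99.4  Ft(on tool along +th) -6.96 Frad 6.52 fx 3.79  y 41.3 z 124.2 rad 41.9 x -80.3 op 0.169
t18.62 th -98.8  Ft(on tool along +th) -1.41 Frad 5.78 fx 2.87  y 41.5 z 124.6 rad 42.0 x -80.3 op 0.168
all D 5.196851111051463 A 3.531633511298908 heavy up at 56.096313102027075 down at -123.90368689797293 sd deg 2.639621884275568 rms [0.45651303]
+ D 4.9754005032753055 A 3.7357427020304943 heavy up at 58.31539660601746 down at -121.68460339398254 sd deg 3.174683764606924 rms [0.31744394]
- D 5.313066081040083 A 3.5292170211881015 heavy up at 56.37065455378448 down at -123.62934544621552 sd deg 4.68775680247887 rms [0.49433979]
[[0.01, 0.0034, -0.0006, 0, 0], [0.01, 0.0033, -0.0009, 0, 0], [0.01, 0.0032, -0.0012, 0, 0], [0.01, 0.0031, -0.0014, 0, 0], [0.01, 0.0030, -0.0016, 0, 0], [0.01, 0.0029, -0.0019, 0, 0]]
```

{"api": "arm_command", "payload": {
  "plan": [
    [0.01,0.0034,-0.0006,0,0],
    [0.01,0.0033,-0.0009,0,0],
    [0.01,0.0032,-0.0012,0,0],
    [0.01,0.0031,-0.0014,0,0],
    [0.01,0.003,-0.0016,0,0],
    [0.01,0.0015,-0.001,0,0],
    [0.01,0,0,0,0],
    [0.01,0,0,0,0],
    [0.01,0,0,0,0],
    [0.01,0,0,0,0]
  ]
}}

```text
clock: 19.88
tool_pos: [0.4776, 0.0842, 0.1072]
eef_rot: [0.064, 0.704, -0.063, 0.704]
contact_force: [4.1, 5.0, -0.4]
opening: 0.169
```

```bash
python3 rec.py x 2; python3 - <<'E'
from h import *
p,d=r.snapshot('scene'); cv2.imwrite('pics/s9.png',cv2.resize(p[130:310,200:440,::-1],(800,600)))
p,d=r.snapshot('top'); cv2.imwrite('pics/t9.png',p[:,:,::-1])
E
```

```text
t19.88 th -124.4  Ft(on tool along +th) 2.83 Frad 4.89 fx 3.17  y 34.6 z 107.2 rad 42.0 x -80.3 op 0.169
t19.93 th -124.5  Ft(on tool along +th) 1.56 Frad 3.71 fx 2.36  y 34.6 z 107.2 rad 42.0 x -80.3 op 0.174
```

View pics/s9.png

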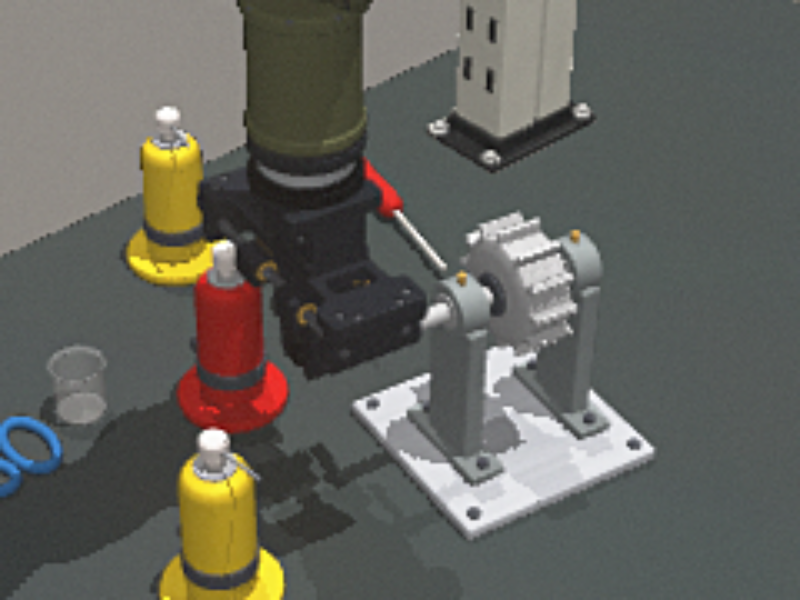

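View pics/t9.png

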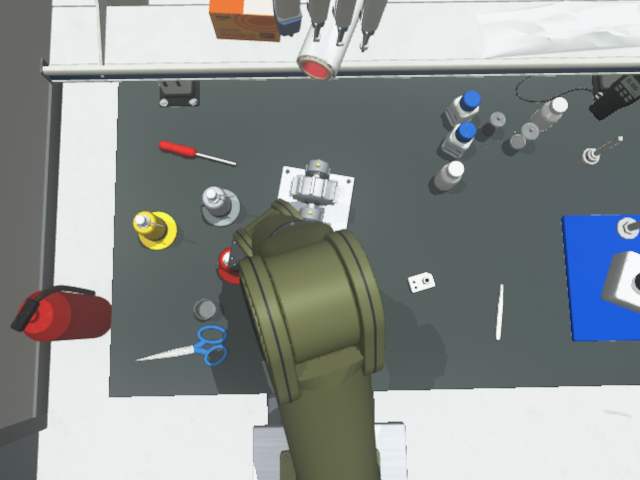

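```bash
python3 -c "
from plant import r
s=r.get_state(); print(abs(s['qd']).max()); print(r.finish_job())"
```

```text
0.0020785367717373817
the job is handed in; nothing more can be done
None
```

I pressed the spray cap down to its stop and let it spring back. I then took the crank grip and felt the rotor's resistance over about 260° of turn. I handed it in at about 20 s, still gripping, with the rotor at -124.5°.

- **Spray cap:** the fingers stopped at z = 135.4 mm with about 11 N on them, above the 6 N spring, so the cap was fully down. I held it there for about 0.3 s before letting go. In the last top view the cap looks as it did at the start.
- **Heavy side:** fits of the push and drag forces put "heavy side down" at crank angles between -121.7° and -123.9°, with a standard deviation of about 3°. The fitted drag (0.22 N m) and imbalance (0.15 N m) match the given values, and the grip ran on a circle of 42 mm radius.
- **At hand-in:** the rotor was still (largest joint speed reading 0.002 rad/s). The fingers were commanded to 40 N on the sleeve, with an opening of about 15 mm against the sleeve's 16 mm. The bystanders and look-alikes appeared unmoved in the last top view.
- **Disagreements:** the wrist and fixed cameras differed by 4 to 6 mm on the cap position, so I corrected it with a closer wrist view before pressing. Force readings carried about 1 N of noise. No check failed.

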